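Refit the return spring and push knob of the jam pump

ROBOT

A 7-joint arm with a two-finger parallel gripper is mounted at the origin on a cart in front of the work surface, level with it; the furniture and walls round the work are solid. World frame = base frame: x ahead of the robot, y to its left, z up, the work surface at z = 0. Lengths are in mm, angles in rad, forces in N, time in s.
With the tool pointing down it reaches from about 350 to 900 mm from the base axis. Payload 7.2 kg.
Tool frame: the origin (TCP) lies at the very end of the fingers, on their centre line; the grasp point (between the pads) lies 19 mm behind it (manip.grasp_offset is the y of the grasp point in the tool frame, in mm); y points along the fingers, z is the direction in which the jaws open and shut, and the axes are right-handed (so a half turn about y gives the same grasp; the last joint's range is limited). The gripper opens to 85 mm and grips with 20 to 120 N. Pads are 22 mm wide; open, the fingers measure 114 mm over their backs; the gripper's body (76 mm by 85 mm) begins 54 mm behind the grasp point. The pads swing forward as they close: fully open they stand 13 mm farther back than shut.
Start: joints at [-1.183, 0.411, -0.013, 1.596, 0.006, 1.134, -0.082], TCP at [275.122, 561.192, 231.297] pointing down, gripper open.
Joint ranges: [-2.95, 2.95], [-0.29, 1.99], [-1.47, 1.44], [0.14, 2.54], [-1.03, 4.17], [0.13, 1.85], [-2.86, 2.86]. Speed limits (rad/s): [2.39, 2.39, 3.01, 3.01, 3.14, 3.14, 3.14].

INTERFACE

Orientations are given as a unit quaternion [x, y, z, w].
In Python, from workcell import manip gives the robot as it stands.
- The arm moves only by the tool step_arm, never from a script. Its argument "targets" is text: rows parted by semicolons, each of 4 numbers parted by spaces: the shift along the tool's x, y, z normalised to -1 to 1, where 1 is 300 mm, then the turn about the tool's y normalised to -1 to 1, where 1 is 30 degrees. A call has exactly 8 rows; each row shifts and turns the pose as measured when the row begins, along the tool's axes as they then stand; what a row does not reach is not made up. A row lasts 1/10 s, in which the tool goes at most 50 mm and 8.59 degrees, less where a joint would pass 70% of its speed; a pose out of reach is approached as far as the arm can. A call with a number of a shift or a turn outside -1 to 1 is refused whole. A call with a gripper value outside its range is refused whole. "jaw" is the closure, from -1 (fully open) to 1 (shut), so that 0 is half open, set as the call begins (left out, the last holds). The fingers move at their own pace and stop on an object; "grip_force" is the grip in N (left out, the last holds). Time passes only in rows, so rows that do not move let the fingers close, or fill a call up. It gives the time, the measured TCP pose, the force and the opening at its end, in the units of the state.
- manip.observe(): the state, without advancing time (a new reading comes with each control period).
- manip.read_camera(name): name is "side" or "top"; returns a dict with "pixels" (480x640x3 uint8, blue, green, red), "camera_matrix" (3x3 intrinsics, pixels), "eye" and "orientation" of the camera in the world. Camera axes: x right, y down, z forward; pixel columns grow to the right and rows downward; lengths in mm; the calibration is good to about 2 mm. A picture is of the moment at which its call begins. There is no depth.
- manip.finish_job(): hands the job in, once; it reports no verdict.
The state is a dict: "clock": time; "joint_positions": joint angles; "joint_vel": joint speeds; "joint_efforts": joint torques, N m; "tool_pos": TCP position; "eef_rot": TCP orientation; "wrist_force": force on the tool from outside, world axes, zero at the start; "wrist_torque": the same for the moment, N m; "opening": finger opening in mm.
Only numpy, scipy, OpenCV 4.12 (cv2) and the standard library are available. Lean on these libraries where they do the work, as an engineer would, in place of code of your own. Each camera call takes 0.05 s, during which the arm holds its last target.

TASK

The jam pump has come back from washing: thread its return spring, tail end down, over the plunger stem - twist it a little wherever it snags, never force it - until it sits right down on the collar, and let go. Then set the push knob on the stem, press it down against the spring, turn it clockwise until it stops and let it come up into its catch, so that the knob stays on and the spring holds the plunger up. Do not crush the spring or ram the knob, and leave the red-capped jar and the brown bottle where they are.

Things in the scene. Friction and masses are not known exactly. Their poses are not given: they have to be found in the camera images.
- pump: jam pump, fixed: squat white jar, 130 mm across, with a steel lid. Origin on its axis at the worktop, z up. A thin filling nozzle points along its +y, reaches 160 mm from the axis and 112 mm above the worktop. The steel plunger stem, 20 mm in diameter, stands upright on the axis and rises from the collar in the lid
- pump_collar (a point): centre of the collar's flat top (45 mm across), on the stem's axis, 98 mm above the worktop; axes as the pump's. The spring's foot belongs on this face
- stem_end (a point): centre of the stem's bevelled end (16 mm across the flat) with the plunger down, 70 mm above the collar; axes as the pump's, NOT the stem's. The stem is forked: a slot 6 mm wide runs right across it and down from here to the collar. The stem turns only stiffly (0.08 N m) and was left at an unknown angle: the slot lies anywhere within 40 degrees either way of the pump's x axis
- plunger (a joint): lift of the plunger stem in m: 0 down (it starts there, held by its weight), 0.008 fully up, where the fitted spring holds it
- spring: steel compression spring with a blue plastic sleeve on its upper end, upright on the parts tray: 67 mm long, 24 mm inside and 30 mm outside diameter, 3 mm wire; the sleeve is 33 mm across and covers the top 22 mm. Origin at the centre of its underside, z up along it. About 0.6 N per mm, 27 mm of travel, all of it below the sleeve, which is the place to hold it
- spring_tail (a point): foot of the spring's tail, 3.5 mm from the axis: the lowest turn's end is bent inwards along the spring's +x to here and then 16 mm up inside the coils. The tail stops the spring on the stem's end unless it lies over the slot (either end of it), where it drops in and has about 8 degrees of play
- knob: black push knob, mouth down on the parts tray: 38 mm high, 47 mm along its x, 34 mm along its y, where two flat sides can be gripped; two white dots on top lie along its x. Origin at the centre of its underside, z up. Socket 23 mm in diameter, 26.5 mm deep. Fitted and let go, its underside stands 57 mm above the collar, the plunger being up
- knob_pins (a point): point on the knob's axis midway between two pins in its socket, 10.5 mm above the underside. The pins, on the knob's +x and -x, are 4 mm wide and 5 mm high, reach to 5 mm from the axis and pass down the two ends of the slot, with about 6 degrees of play; they enter it when the knob's underside is 62 mm above the collar (plunger down)
- stem_catch (a point): point on the stem's axis (plunger down) 15 mm below its end; axes as the pump's. From each end of the slot a side branch, 10.5 to 19.5 mm below the end, runs clockwise seen from above for 52 degrees of knob turn to a stop, with a notch 2.5 mm higher there for the pin. The knob can turn with its underside 43.5 (bottomed on the stem) to 46.5 mm above the collar
- red_cap_jar: small spice jar with a red cap, 38 mm across, 66 mm high; leave alone. Origin at its underside
- brown_bottle: brown glass bottle with a black cap, 47 mm across, 118 mm high; leave alone. Origin at its underside
Things that resemble listed ones, but are neither listed nor needed, are in the scene too. Leave any pink or purple look-alike of the knob alone.

How it is judged (in metres and radians):
On the way:
1. the spring is threaded over the stem with its lower end home on the collar, and released (z of spring in the frame of pump_collar below 0.003 m and horizontal distance between spring and pump_collar below 0.004 m and contact force between the fingers and spring below 0.05 N), for 0.2 s.
At the end, for the whole second after the job is handed in: Spring foot on the collar (3 mm in height, 4 mm of the axis); knob locked on the stem over it (underside 55.2 to 59.5 mm above the collar, within 4 mm of the axis, tilted under 7 degrees); plunger held up by more than 6 of its 8 mm; all at rest (z of spring in the frame of pump_collar below 0.003 m and horizontal distance between each of spring, knob and pump_collar below 0.004 m and value of joint plunger above 0.006 m and z of knob in the frame of pump_collar between 0.0552 and 0.0595 m and angle between knob's own z axis and vertical below 0.12 rad and linear speed of each of knob, spring below 0.02 m/s); the robot touches nothing.
It fails at once if the spring is forced or crushed: more than 30 N between spring and pump (contact force between spring and pump above 30 N).
It fails at once if the knob is rammed or forced: more than 60 N between knob and pump (contact force between knob and pump above 60 N).
It fails at once if the red-capped jar is shifted by more than 20 mm or tipped (distance of red_cap_jar from where it was at the start of the episode above 0.02 m or angle between red_cap_jar's own z axis and vertical above 0.3 rad).
It fails at once if the brown bottle is shifted by more than 20 mm or tipped (distance of brown_bottle from where it was at the start of the episode above 0.02 m or angle between brown_bottle's own z axis and vertical above 0.3 rad).
It also fails if it takes over 72 s, if anything falls off the work surface, if the arm or the gripper's body presses on something with over 40 N, if the wrist force passes 120 N, or if a joint passes its speed limit or range.

## Working session

There is one attempt and no reset: what is moved stays moved. The work goes in short steps, Python scripts to look and compute and a tool call to move; the robot and the scene stay as the last step left them, time stands still between calls to the robot, and variables do not carry over. Pictures are saved under pics/ and viewed, and the job is handed in when it is done.

Besides the shell and the picture viewer there is one more tool, called after "Request:" as name(argument=value, ...) on one line, values as JSON. step_arm: Moves the arm, as the interface text tells. Scaled input: -1 to 1 covers 300 mm each way for a shift and 30 degrees each way for a turn. Its arguments: {"type":"object","properties":{"targets":{"type":"string"},"jaw":{"type":"number"},"grip_force":{"type":"number"}},"required":["targets"]}

```bash
ls; mkdir -p pics; cat > h.py <<'E'
from workcell import manip
import numpy as np, cv2, json
from scipy.spatial.transform import Rotation as R
E
python3 - <<'E'
from h import *
import pickle
d={}
for n in("side","top"):
    c=manip.read_camera(n); d[n]=c; cv2.imwrite(f"pics/{n}0.png",c["pixels"]); print(n,c["camera_matrix"],c["eye"],c["orientation"])
pickle.dump(d,open("c0.pkl","wb"))
s=manip.observe(); print(s, manip.grasp_offset); print(R.from_quat(s["eef_rot"]).as_matrix().round(3))
E
```

```text
pics
side [[439.0544797    0.         322.66583041]
 [  0.         439.0544797  241.35306983]
 [  0.           0.           1.        ]] [ 249.59616666 -681.59249945  617.11802263] [ 0.86301252 -0.22422182  0.10552106 -0.44022638]
top [[578.21444662   0.         311.9749326 ]
 [  0.         578.21444662 241.13258249]
 [  0.           0.           1.        ]] [ 470.29396003  -68.48052769 1064.99249629] [ 0.7106466  -0.70155421  0.02723486 -0.04540219]
{'clock': 0.1, 'joint_positions': array([-1.18318829,  0.4118278 , -0.01269004,  1.59696092,  0.00559198,
        1.1342756 , -0.0822256 ]), 'joint_vel': array([ 2.72607932e-04, -3.27027274e-03,  6.32851880e-04, -3.45669231e-03,
        9.19777851e-04,  2.74968639e-03, -4.79069599e-05]), 'joint_efforts': array([ 2.81067631e-03, -6.01829338e+01,  6.84530362e-01, -3.00085115e+01,
        1.41356920e-02,  6.48987014e-03, -1.58287565e-05]), 'tool_pos': array([274.9674943 , 560.77643527, 230.53212019]), 'eef_rot': array([ 0.68932188, -0.15984866,  0.15969052, -0.68831874]), 'wrist_force': array([ 0.66247381, -0.60507785,  0.11152588]), 'wrist_torque': array([0.00522328, 0.00356022, 0.09199057]), 'opening': 85.61578537469799} -18.700000000000003
[[ 0.898 -0.001  0.44 ]
 [-0.44  -0.001  0.898]
 [ 0.    -1.    -0.001]]
```

View pics/side0.png

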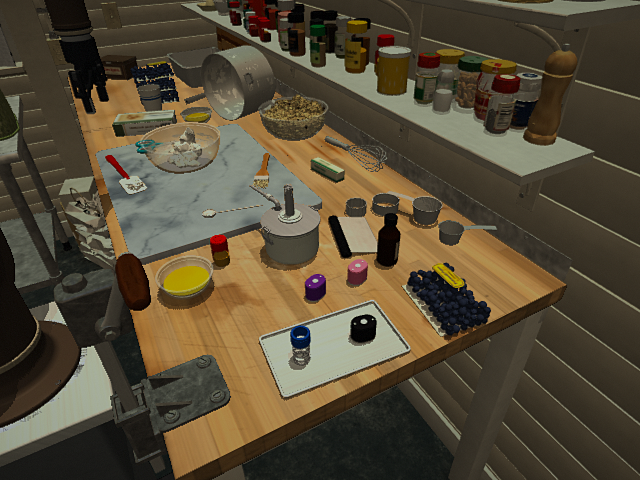

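View pics/top0.png

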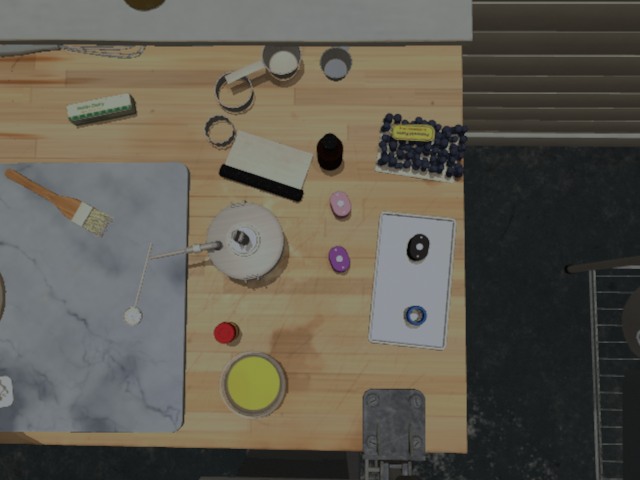

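The side view shows the tray with the spring (300,345) and black knob (363,327), and the pump at (290,235). In the top view they are at (416,315), (418,247) and (240,240). I'll zoom in next.

```bash
cat >> h.py <<'E'
def ray(c,u,v):
    K=np.array(c["camera_matrix"]); d=R.from_quat(c["orientation"]).as_matrix()@np.linalg.inv(K)@np.array([u,v,1.]); return np.array(c["eye"]),d/np.linalg.norm(d)
def onz(c,u,v,z):
    e,d=ray(c,u,v); return e+d*(z-e[2])/d[2]
def proj(c,p):
    q=R.from_quat(c["orientation"]).as_matrix().T@(np.array(p)-c["eye"]); q=np.array(c["camera_matrix"])@q; return q[:2]/q[2]
def tri(c1,p1,c2,p2):
    e1,d1=ray(c1,*p1);e2,d2=ray(c2,*p2)
    A=np.stack([d1,-d2],1); t=np.linalg.lstsq(A,e2-e1,rcond=None)[0]
    a=e1+t[0]*d1;b=e2+t[1]*d2; return (a+b)/2,np.linalg.norm(a-b)
def crop(img,u0,v0,w,h,k): return cv2.resize(img[v0:v0+h,u0:u0+w],None,fx=k,fy=k,interpolation=cv2.INTER_CUBIC)
E
python3 - <<'E'
from h import *
import pickle
d=pickle.load(open("c0.pkl","rb"))
t=d["top"]["pixels"];s=d["side"]["pixels"]
a=np.hstack([crop(t,390,300,50,30,8),crop(t,395,232,50,30,8)])
b=np.hstack([crop(t,215,225,50,30,8),crop(s,275,180,50,30,8)])
cv2.imwrite("pics/z0.png",np.clip(np.vstack([a,b])*1.5,0,255).astype(np.uint8))
a=np.hstack([crop(s,275,315,50,60,8),crop(s,335,305,50,60,8)])
cv2.imwrite("pics/z1.png",np.clip(a*1.5,0,255).astype(np.uint8))
E
```

```text
(no output)
```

View pics/z0.png

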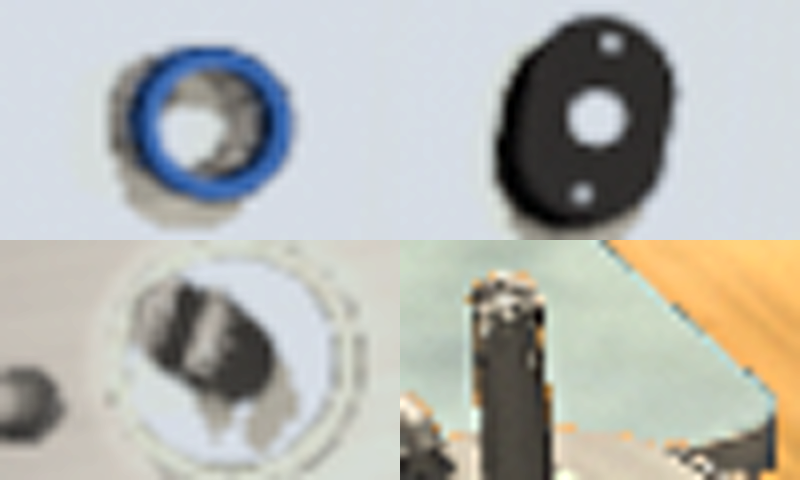

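View pics/z1.png

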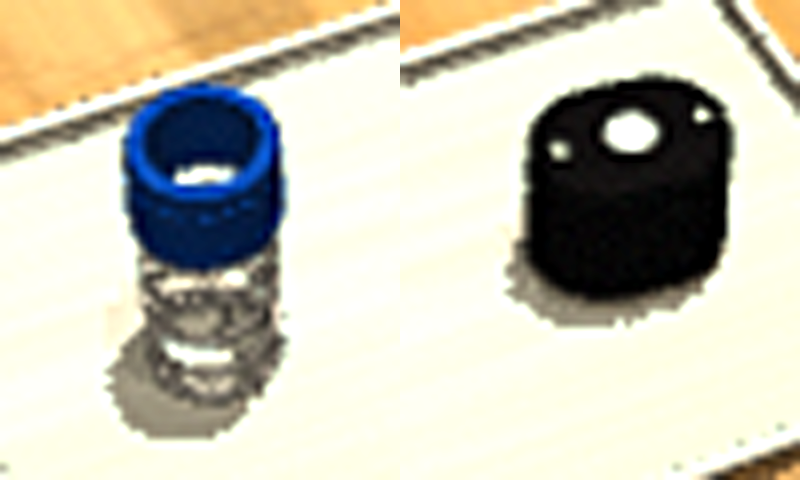

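```bash
python3 - <<'E'
from h import *
import pickle
d=pickle.load(open("c0.pkl","rb"))
t=d["top"]["pixels"];s=d["side"]["pixels"]
def g(x): return np.clip(255*(x/255.)**0.7*1.2,0,255).astype(np.uint8)
cv2.imwrite("pics/z2.png",g(np.hstack([crop(t,225,222,34,34,12),crop(s,272,180,34,34,12)])))
cv2.imwrite("pics/z3.png",g(np.hstack([crop(t,402,302,26,26,15),crop(s,288,322,26,26,15)])))
for n,p in (("top",(416.5,315.5)),): print(onz(d[n],*p,67))
E
```

```text
[ 447.6607355  -222.16684316   67.        ]
```

View pics/z2.png

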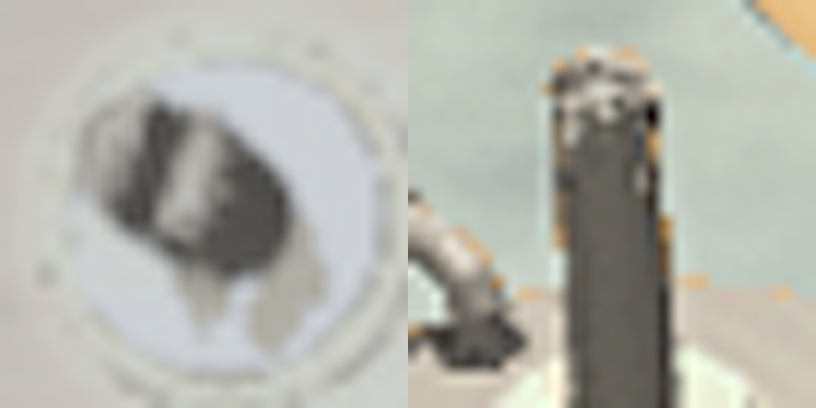

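View pics/z3.png

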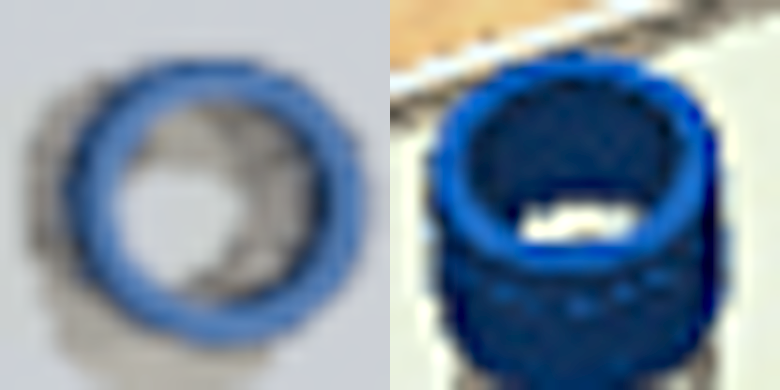

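```bash
python3 - <<'E'
from h import *
import pickle
d=pickle.load(open("c0.pkl","rb")); T,S=d["top"],d["side"]
print(R.from_quat(T["orientation"]).as_matrix().round(3)); 
def z(k,u0,v0,x,y): return (u0+(x+.5)/k-.5, v0+(y+.5)/k-.5)
# stem end
pt=z(12,225,222,152,165); ps=z(12,272,180,600-408,85)
print("stem",onz(T,*pt,168),onz(S,*ps,168),tri(T,pt,S,ps))
def blob(c,lo,hi,box):
    im=cv2.cvtColor(c["pixels"],cv2.COLOR_BGR2HSV); m=cv2.inRange(im,np.array(lo),np.array(hi)); k=np.zeros_like(m); x,y,w,h=box; k[y:y+h,x:x+w]=m[y:y+h,x:x+w]; return k
# collar: bright circle in top
g=cv2.cvtColor(T["pixels"],cv2.COLOR_BGR2GRAY)
# slot direction
a=onz(T,*z(12,225,222,163,108),168);b=onz(T,*z(12,225,222,138,225),168); print("slot ang",np.degrees(np.arctan2(*(a-b)[[1,0]])))
# jar circle
# nozzle tip
n1=onz(T,219,244.5,112); print("nozzle",n1)
# spring blue ring top
m=blob(T,(95,120,40),(125,255,255),(395,295,50,45)); cs,_=cv2.findContours(m,cv2.RETR_EXTERNAL,cv2.CHAIN_APPROX_NONE); c=max(cs,key=cv2.contourArea); e=cv2.fitEllipse(c); print(e,[onz(T,*e[0],h) for h in (67,70,72)])
m=blob(S,(100,120,20),(130,255,255),(280,315,40,40)); cs,_=cv2.findContours(m,cv2.RETR_EXTERNAL,cv2.CHAIN_APPROX_NONE); c=max(cs,key=cv2.contourArea); print(cv2.boundingRect(c))
pS=z(15,288,322,576-390,160); print("springtop side",onz(S,*pS,70),tri(T,e[0],S,pS))
# knob white hole
pk=z(8,395,232,598-400,118); ps=z(8,335,305,631-400,132)
print("knob",onz(T,*pk,40),onz(S,*ps,40),tri(T,pk,S,ps))
a=onz(T,*z(8,395,232,612-400,43),40);b=onz(T,*z(8,395,232,583-400,194),40); print("dots top",a,b,(a+b)/2,np.linalg.norm(a-b),np.degrees(np.arctan2(*(a-b)[[1,0]])))
a=onz(S,*z(8,335,305,704-400,115),40);b=onz(S,*z(8,335,305,560-400,150),40); print("dots side",a,b,(a+b)/2,np.linalg.norm(a-b),np.degrees(np.arctan2(*(a-b)[[1,0]])))
E
```

```text
[[ 0.014 -0.995  0.102]
 [-1.    -0.012  0.026]
 [-0.025 -0.103 -0.994]]
stem [570.51758385  72.56103005 168.        ] [567.86691917  67.75528416 168.        ] (array([570.56312391,  73.21041885, 164.66972573]), np.float64(0.6990965439641644))
slot ang -10.489594887550982
nozzle [561.02155072 111.33273837 112.        ]
((415.8974914550781, 314.8373718261719), (17.899885177612305, 18.93956756591797), 112.03510284423828) [array([ 448.76705985, -221.14847375,   67.        ]), array([ 448.83177046, -220.68954862,   70.        ]), array([ 448.87491087, -220.38359853,   72.        ])]
(291, 325, 19, 24)
springtop side [ 447.27421611 -224.8182492    70.        ] (array([ 448.7604362 , -221.33404437,   65.83457008]), np.float64(0.03977084571628955))
knob [ 568.83206578 -231.81695003   40.        ] [ 568.31050591 -231.97258066   40.        ] (array([ 568.68460194, -231.77878014,   39.67196703]), np.float64(0.3962543223165215))
dots top [ 585.58997317 -234.99133899   40.        ] [ 551.90281228 -228.43135325   40.        ] [ 568.74639272 -231.71134612   40.        ] 34.31993912809057 -11.019444217956622
dots side [ 585.31063438 -235.66620225   40.        ] [ 551.70124987 -228.78634502   40.        ] [ 568.50594213 -232.22627364   40.        ] 34.306313739936 -11.568656280715231
```

```bash
cat > go.py <<'E'
import sys
from h import *
t=[float(a) for a in sys.argv[1:4]]
s=manip.observe(); M=R.from_quat(s["eef_rot"]).as_matrix()
d=np.array(t)-s["tool_pos"]; l=M.T@d; yaw=np.degrees(np.arctan2(M[1,0],M[0,0]))
print("clk",round(s["clock"],2),"pos",s["tool_pos"].round(1),"yaw",yaw.round(1),"F",np.round(s["wrist_force"],1),"T",np.round(s["wrist_torque"],2),"open",round(s["opening"],1),"j7",round(s["joint_positions"][6],2))
print("local mm",l.round(1),"norm total",(l/300).round(4),"rows",(np.linalg.norm(l)/50).round(2), "turn/30 to yaw", [(float(a),round(((yaw-float(a)+180)%360-180)/30,3)) for a in sys.argv[4:]])
E
python3 go.py 448.7 -221.3 130
```

```text
clk 0.1 pos [275.  560.8 230.5] yaw -26.1 F [ 0.7 -0.6  0.1] T [0.01 0.   0.09] open 85.6 j7 -0.08
local mm [ 500.3  101.5 -625.6] norm total [ 1.6675  0.3383 -2.0853] rows 16.15 turn/30 to yaw []
```

Request:
step_arm(targets="0.1 0 -0.125 0;0.1 0 -0.125 0;0.1 0 -0.125 0;0.1 0 -0.125 0;0.1 0 -0.125 0;0.1 0 -0.125 0;0.1 0 -0.125 0;0.1 0 -0.125 0", jaw=-1, grip_force=30)

```text
clock: 0.9
tool_pos: [357.2, 177.8, 226.4]
eef_rot: [0.691, -0.158, 0.154, -0.688]
wrist_force: [1.2, -0.7, -0.2]
opening: 85.5
```

```bash
python3 go.py 448.7 -221.3 130
```

```text
clk 0.9 pos [357.2 177.8 226.4] yaw -25.5 F [ 1.2 -0.7 -0.2] T [-0.   -0.11  0.  ] open 85.5 j7 0.55
local mm [ 254.7   97.2 -320.4] norm total [ 0.8489  0.324  -1.068 ] rows 8.41 turn/30 to yaw []
```

Request:
step_arm(targets="0.1 0.03 -0.127 0;0.1 0.03 -0.127 0;0.1 0.03 -0.127 0;0.1 0.03 -0.127 0;0.1 0.03 -0.127 0;0.1 0.03 -0.127 0;0.1 0.03 -0.127 0;0.1 0.03 -0.127 0")

```text
clock: 1.7
tool_pos: [441.2, -206.7, 155.8]
eef_rot: [-0.69, 0.155, -0.156, 0.69]
wrist_force: [0.8, 0.5, -0.7]
opening: 85.8
```

```bash
python3 go.py 448.7 -221.3 110
```

```text
clk 1.7 pos [ 441.2 -206.7  155.8] yaw -25.3 F [ 0.8  0.5 -0.7] T [-0.01 -0.07  0.04] open 85.8 j7 1.68
local mm [ 13.   45.8 -10. ] norm total [ 0.0433  0.1527 -0.0334] rows 0.97 turn/30 to yaw []
```

Request:
step_arm(targets="0.022 0.07 -0.017 0;0.021 0.08 -0.017 0;0 0 0 0;0 0 0 0;0 0 0 0;0 0 0 0;0 0 0 0;0 0 0 0")

```text
clock: 2.5
tool_pos: [448.8, -228.3, 111.2]
eef_rot: [0.69, -0.156, 0.159, -0.688]
wrist_force: [0.1, -1.1, -0.1]
opening: 85.3
```

```bash
python3 go.py 448.7 -221.3 36; python3 - <<'E'
from h import *
S=manip.read_camera("side");T=manip.read_camera("top")
a=crop(S["pixels"],250,230,100,150,4);b=crop(T["pixels"],365,250,100,150,4)
cv2.imwrite("pics/g1.png",np.clip(np.hstack([a,b])*1.4,0,255).astype(np.uint8))
E
```

```text
clk 2.5 pos [ 448.8 -228.3  111.2] yaw -25.8 F [ 0.1 -1.1 -0.1] T [-0.04  0.04 -0.02] open 85.3 j7 1.77
local mm [-3.4 75.2  6.4] norm total [-0.0115  0.2506  0.0212] rows 1.51 turn/30 to yaw []
```

View pics/g1.png

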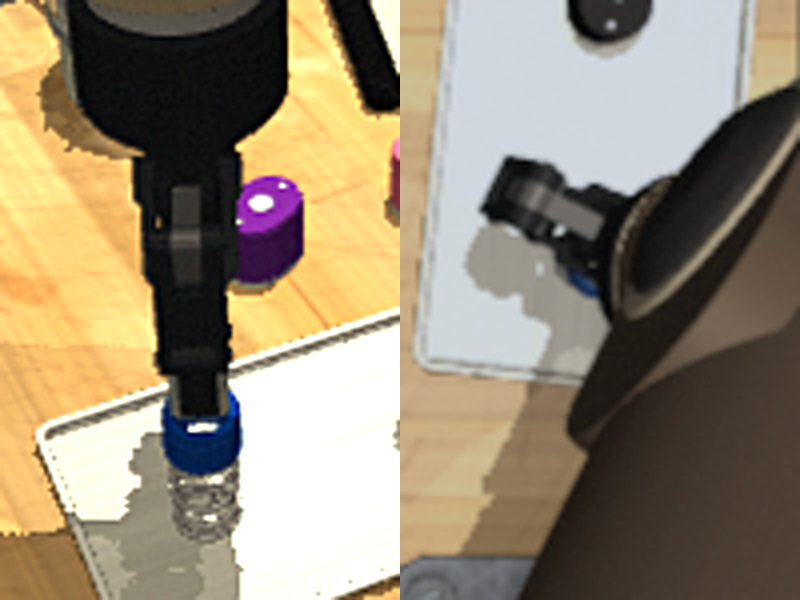

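The gripper is over the spring: in the side view the fingers at (200,400) line up with the sleeve at (202,435). I'll go down and grip it.

Request:
step_arm(targets="-0.006 0.03 0.011 0;-0.005 0.07 0.01 0;0 0.07 0 0;0 0.05 0 0;0 0.025 0 0;0 0 0 0;0 0 0 0;0 0 0 0")

```text
clock: 3.4
tool_pos: [449.2, -219.6, 33.8]
eef_rot: [0.69, -0.156, 0.159, -0.689]
wrist_force: [-0.0, -0.3, 0.4]
opening: 85.3
```

```bash
python3 go.py 448.7 -221.3 36
```

```text
clk 3.4 pos [ 449.2 -219.6   33.8] yaw -25.7 F [-0.  -0.3  0.4] T [-0.01  0.01  0.03] open 85.3 j7 1.85
local mm [ 0.3 -2.2 -1.8] norm total [ 0.001  -0.0073 -0.006 ] rows 0.06 turn/30 to yaw []
```

Request:
step_arm(targets="0.001 -0.007 -0.006 0;0 0 0 0;0 0 0 0;0 0 0 0;0 0 0 0;0 0 0 0;0 0 0 0;0 0 0 0", jaw=1, grip_force=30)

```text
clock: 4.2
tool_pos: [449.9, -222.0, 38.2]
eef_rot: [0.69, -0.154, 0.16, -0.689]
wrist_force: [-0.2, -1.1, -0.3]
opening: 32.1
```

```bash
python3 go.py 448.7 -221.3 36
```

```text
clk 4.2 pos [ 449.9 -222.    38.2] yaw -25.7 F [-0.2 -1.1 -0.3] T [-0.03  0.04 -0.  ] open 32.1 j7 1.85
local mm [-1.4  2.1  0.1] norm total [-0.0048  0.0072  0.0003] rows 0.05 turn/30 to yaw []
```

Request:
step_arm(targets="0 -0.06 0 0;0 -0.12 0 0;0 -0.15 0 0;0 -0.15 0 0;0 -0.13 0 0;0 -0.04 0 0;0 0 0 0;0 0 0 0")

```text
clock: 5.0
tool_pos: [446.9, -220.7, 238.7]
eef_rot: [0.69, -0.156, 0.159, -0.689]
wrist_force: [-0.4, 0.6, -2.1]
opening: 32.2
```

```bash
python3 go.py 570.5 72.9 245; python3 - <<'E'
from h import *
S=manip.read_camera("side");T=manip.read_camera("top")
cv2.imwrite("pics/g2.png",np.clip(crop(S["pixels"],240,150,120,150,5)*1.2,0,255).astype(np.uint8)[:600])
E
```

```text
clk 5.0 pos [ 446.9 -220.7  238.7] yaw -25.8 F [-0.4  0.6 -2.1] T [ 0.   -0.02  0.07] open 32.2 j7 1.63
local mm [-16.3  -6.5 318.1] norm total [-0.0542 -0.0218  1.0604] rows 6.37 turn/30 to yaw []
```

View pics/g2.png

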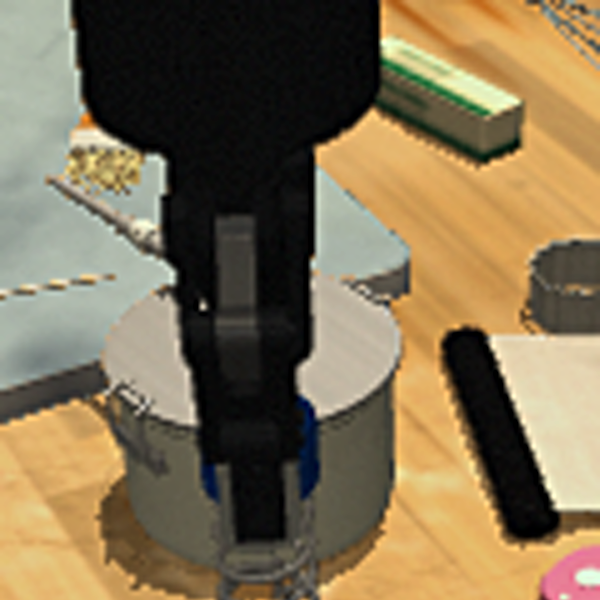

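Request:
step_arm(targets="-0.008 -0.01 0.1 0;-0.008 -0.005 0.16 0;-0.008 0 0.16 0;-0.008 0 0.16 0;-0.008 0 0.16 0;-0.005 0 0.15 0;0 0 0.1 0;0 0 0.03 0")

```text
clock: 5.9
tool_pos: [566.7, 68.2, 228.5]
eef_rot: [0.692, -0.166, 0.155, -0.685]
wrist_force: [-0.5, 0.5, -1.7]
opening: 31.9
```

```bash
python3 go.py 571.8 72.3 235
```

```text
clk 5.9 pos [566.7  68.2 228.5] yaw -26.3 F [-0.5  0.5 -1.7] T [-0.   -0.05  0.  ] open 31.9 j7 1.07
local mm [ 2.7 -6.6  5.8] norm total [ 0.0089 -0.0221  0.0194] rows 0.18 turn/30 to yaw []
```

Request:
step_arm(targets="0.007 -0.02 0.015 0;0 0 0 0;0 0 0 0;0 0 0 0;0 0 0 0;0 0 0 0;0 0 0 0;0 0 0 0")

```text
clock: 6.7
tool_pos: [568.7, 65.0, 232.5]
eef_rot: [0.693, -0.17, 0.156, -0.683]
wrist_force: [0.5, 0.1, -1.2]
opening: 32.0
```

```bash
python3 go.py 571.8 72.3 235;  python3 - <<'E'
from h import *
S=manip.read_camera("side");T=manip.read_camera("top")
a=crop(S["pixels"],250,130,80,120,5);b=crop(T["pixels"],190,185,80,120,5)
cv2.imwrite("pics/g3.png",np.clip(np.hstack([a,b])*1.4,0,255).astype(np.uint8))
E
```

```text
clk 6.7 pos [568.7  65.  232.5] yaw -26.7 F [ 0.5  0.1 -1.2] T [ 0.04 -0.03 -0.  ] open 32.0 j7 1.06
local mm [-0.6 -2.6  7.9] norm total [-0.002  -0.0087  0.0263] rows 0.17 turn/30 to yaw []
```

View pics/g3.png

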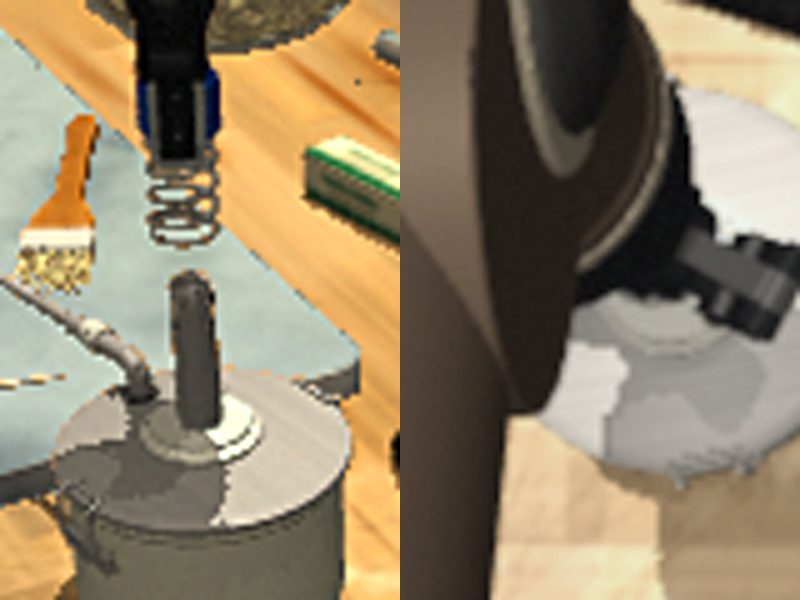

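Request:
step_arm(targets="-0.002 -0.005 0.026 0;0 0 0 0;0 0 0 0;0 0 0 0;0 0 0 0;0 0 0 0;0 0 0 0;0 0 0 0")

```text
clock: 7.6
tool_pos: [572.1, 73.7, 233.8]
eef_rot: [0.693, -0.17, 0.156, -0.683]
wrist_force: [-0.2, 0.4, -0.1]
opening: 32.2
```

```bash
sed -i 's/^print("local/print("tilt",M[:,1].round(3))\nprint("local/' go.py; python3 go.py 571.8 72.3 215;  python3 - <<'E'
from h import *
S=manip.read_camera("side")
cv2.imwrite("pics/g4.png",np.clip(crop(S["pixels"],260,150,60,70,8)*1.4,0,255).astype(np.uint8))
for z in (168+20,):
  print([proj(S,(570.5,72.9,z)).round(1) for z in (168,190,200)])
E
```

```text
clk 7.6 pos [572.1  73.7 233.8] yaw -26.6 F [-0.2  0.4 -0.1] T [-0.01  0.01 -0.02] open 32.2 j7 1.05
tilt [-0.022 -0.009 -1.   ]
local mm [ 0.7 18.9 -1. ] norm total [ 0.0023  0.0628 -0.0033] rows 0.38 turn/30 to yaw []
[array([287.6, 185.3]), array([287. , 175.9]), array([286.7, 171.6])]
```

View pics/g4.png

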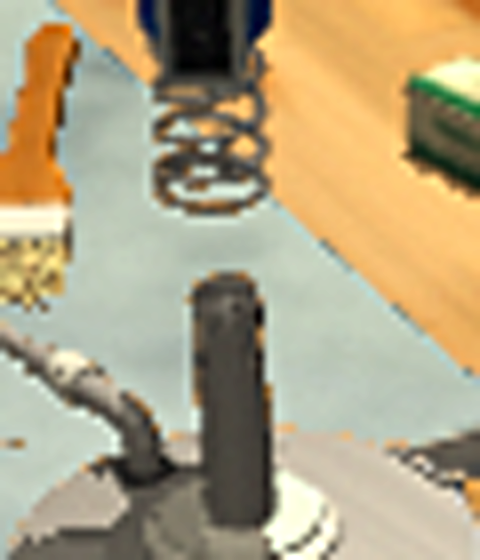

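```bash
 python3 - <<'E'
from h import *
S=manip.read_camera("side")
cv2.imwrite("pics/g5.png",np.clip(crop(S["pixels"],275,155,24,26,22)*1.4,0,255).astype(np.uint8))
Rm=R.from_quat(S["orientation"]).as_matrix(); print(Rm.round(3))
print(onz(S,286,173.2,197.8))
E
```

```text
[[ 0.877 -0.294  0.38 ]
 [-0.48  -0.512  0.713]
 [-0.015 -0.807 -0.59 ]]
[567.95261579  71.04580407 197.8       ]
```

View pics/g5.png

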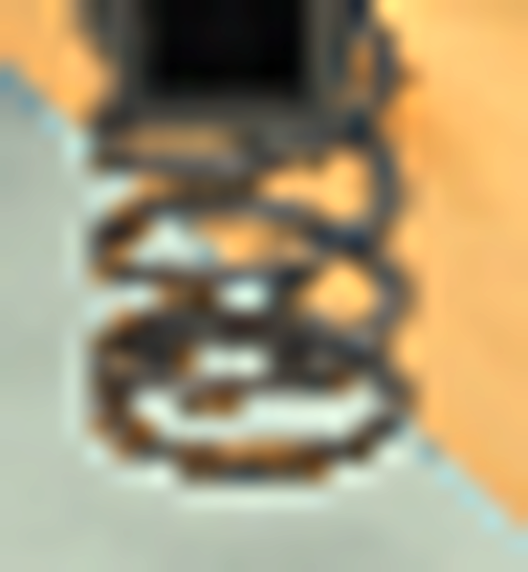

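Request:
step_arm(targets="0.004 0.02 0.0005 0;0 0.025 0 0;0 0.02 0 0;0 0.01 0 0;0 0 0 0;0 0 0 0;0 0 0 0;0 0 0 0")

```text
clock: 8.5
tool_pos: [572.4, 72.8, 208.7]
eef_rot: [0.693, -0.17, 0.156, -0.683]
wrist_force: [-0.1, -0.3, -0.5]
opening: 32.2
```

```bash
python3 go.py 573.2 73.3 204;  python3 - <<'E'
from h import *
S=manip.read_camera("side")
cv2.imwrite("pics/g6.png",np.clip(crop(S["pixels"],270,150,40,50,12)*1.4,0,255).astype(np.uint8))
E
```

```text
clk 8.5 pos [572.4  72.8 208.7] yaw -26.7 F [-0.1 -0.3 -0.5] T [ 0.06 -0.02 -0.02] open 32.2 j7 1.06
tilt [-0.023 -0.009 -1.   ]
local mm [0.5 4.7 0.8] norm total [0.0018 0.0156 0.0028] rows 0.1 turn/30 to yaw []
```

View pics/g6.png

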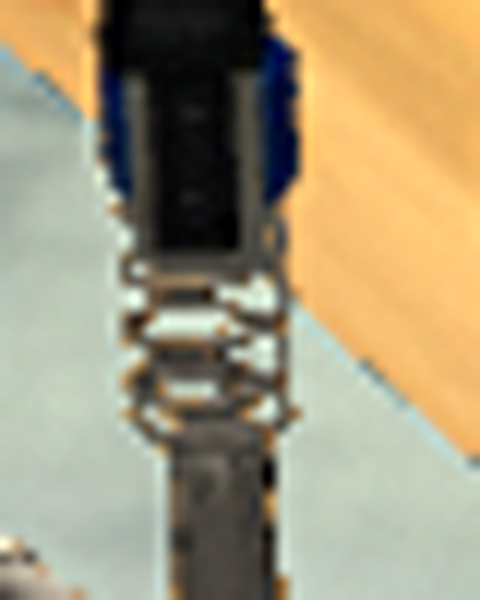

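Request:
step_arm(targets="0.005 0.004 0 0;0 0.004 0 0;0 0.003 0 0;0 0.003 0 0;0 0 0 0;0 0 0 0;0 0 0 0;0 0 0 0")

```text
clock: 9.35
tool_pos: [574.1, 72.1, 204.5]
eef_rot: [0.693, -0.17, 0.156, -0.683]
wrist_force: [0.3, 0.4, -0.4]
opening: 32.2
```

```bash
python3 go.py 573.6 72.1 204
```

```text
clk 9.35 pos [574.1  72.1 204.5] yaw -26.7 F [ 0.3  0.4 -0.4] T [ 0.02 -0.03 -0.04] open 32.2 j7 1.07
tilt [-0.022 -0.009 -1.   ]
local mm [-0.4  0.5 -0.2] norm total [-0.0013  0.0018 -0.0007] rows 0.01 turn/30 to yaw []
```

Request:
step_arm(targets="-0.001 0.004 0 0;0 0.003 0 0;0 0.003 0 0;0 0.003 0 0;0 0.003 0 0;0 0.003 0 0;0 0 0 0;0 0 0 0")

```text
clock: 10.15
tool_pos: [573.7, 71.9, 198.4]
eef_rot: [0.693, -0.17, 0.156, -0.683]
wrist_force: [0.5, 0.8, 0.0]
opening: 32.4
```

```bash
python3 go.py 573.6 72.1 200
```

```text
clk 10.15 pos [573.7  71.9 198.4] yaw -26.7 F [0.5 0.8 0. ] T [-0.06 -0.07 -0.04] open 32.4 j7 1.07
tilt [-0.022 -0.01  -1.   ]
local mm [-0.2 -1.6  0.1] norm total [-0.0007 -0.0054  0.0004] rows 0.03 turn/30 to yaw []
```

Request:
step_arm(targets="0 0.004 0 0;0 0.004 0 0;0 0.003 0 0;0 0 0 0;0 0 0 0;0 0 0 0;0 0 0 0;0 0 0 0")

```text
clock: 10.95
tool_pos: [573.6, 71.9, 194.8]
eef_rot: [0.693, -0.17, 0.156, -0.683]
wrist_force: [0.7, -0.2, -0.6]
opening: 32.3
```

```bash
python3 go.py 573.6 72.1 200;python3 - <<'E'
from h import *
S=manip.read_camera("side")
cv2.imwrite("pics/g7.png",np.clip(crop(S["pixels"],270,150,40,50,12)*1.4,0,255).astype(np.uint8))
E
```

```text
clk 10.95 pos [573.6  71.9 194.8] yaw -26.7 F [ 0.7 -0.2 -0.6] T [-0.1  -0.07 -0.  ] open 32.3 j7 1.07
tilt [-0.022 -0.01  -1.   ]
local mm [-0.2 -5.2  0.1] norm total [-0.0007 -0.0173  0.0002] rows 0.1 turn/30 to yaw []
```

View pics/g7.png

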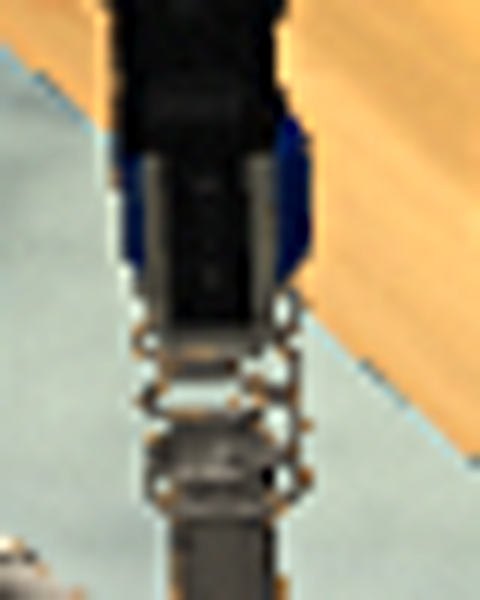

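The spring's lowest turn is already around the stem: in the crop the ring bottom is at y≈515 and the stem end shows inside at y≈430. So the tail has dropped into the slot, and I'll keep going down gently.

Request:
step_arm(targets="-0.002 0.01 0 0;0 0.012 0 0;0 0.012 0 0;0 0.012 0 0;0 0.012 0 0;0 0.01 0 0;0 0 0 0;0 0 0 0")

```text
clock: 11.8
tool_pos: [572.6, 71.9, 172.2]
eef_rot: [0.693, -0.17, 0.156, -0.683]
wrist_force: [-0.6, -0.4, -0.2]
opening: 32.0
```

```bash
python3 go.py 573.6 72.1 134
```

```text
clk 11.8 pos [572.6  71.9 172.2] yaw -26.7 F [-0.6 -0.4 -0.2] T [-0.05 -0.1  -0.06] open 32.0 j7 1.08
tilt [-0.022 -0.01  -1.   ]
local mm [ 1.4 38.2  1.3] norm total [0.0047 0.1273 0.0045] rows 0.76 turn/30 to yaw []
```

Request:
step_arm(targets="0 0.015 0 0;0 0.02 0 0;0 0.02 0 0;0 0.02 0 0;0 0.02 0 0;0 0.01 0 0;0 0 0 0;0 0 0 0")

```text
clock: 12.6
tool_pos: [572.3, 71.9, 138.0]
eef_rot: [0.693, -0.17, 0.156, -0.683]
wrist_force: [1.1, -0.5, -0.1]
opening: 32.0
```

```bash
python3 go.py 573.6 72.1 134;python3 - <<'E'
from h import *
S=manip.read_camera("side")
cv2.imwrite("pics/g8.png",np.clip(crop(S["pixels"],260,150,60,60,10)*1.4,0,255).astype(np.uint8))
E
```

```text
clk 12.6 pos [572.3  71.9 138. ] yaw -26.7 F [ 1.1 -0.5 -0.1] T [-0.01 -0.11 -0.02] open 32.0 j7 1.1
tilt [-0.021 -0.009 -1.   ]
local mm [1.1 3.9 0.9] norm total [0.0038 0.0131 0.0029] rows 0.08 turn/30 to yaw []
```

View pics/g8.png

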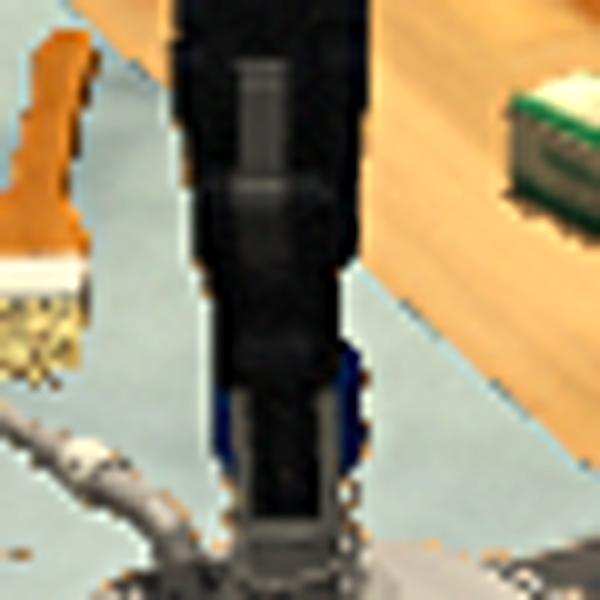

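Request:
step_arm(targets="0 0.005 0 0;0 0.005 0 0;0 0.005 0 0;0 0.004 0 0;0 0.003 0 0;0 0 0 0;0 0 0 0;0 0 0 0")

```text
clock: 13.45
tool_pos: [572.5, 71.8, 131.9]
eef_rot: [0.693, -0.169, 0.157, -0.683]
wrist_force: [-0.2, -0.4, 1.3]
opening: 31.8
```

```bash
python3 go.py 573.6 72.1 134;python3 - <<'E'
from h import *
S=manip.read_camera("side")
cv2.imwrite("pics/g9.png",np.clip(crop(S["pixels"],265,180,50,60,10)*1.4,0,255).astype(np.uint8))
print(proj(S,(570.5,72.9,98)),proj(S,(570.5,72.9,143)))
E
```

```text
clk 13.45 pos [572.5  71.8 131.9] yaw -26.7 F [-0.2 -0.4  1.3] T [-0.06 -0.08 -0.03] open 31.8 j7 1.11
tilt [-0.02  -0.009 -1.   ]
local mm [ 0.8 -2.1  0.8] norm total [ 0.0028 -0.0071  0.0025] rows 0.05 turn/30 to yaw []
[289.62773852 213.3683283 ] [288.37202462 195.59689821]
```

View pics/g9.png

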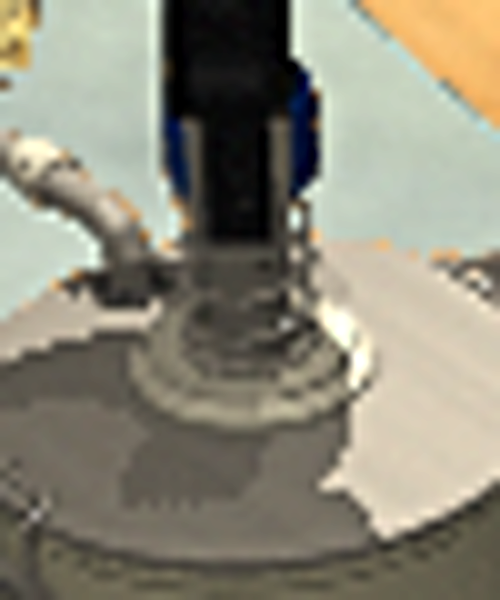

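Request:
step_arm(targets="0 0.005 0 0;0 0.005 0 0;0 0.003 0 0;0 0 0 0;0 0 0 0;0 0 0 0;0 0 0 0;0 0 0 0")

```text
clock: 14.3
tool_pos: [572.5, 71.7, 128.5]
eef_rot: [0.693, -0.169, 0.157, -0.683]
wrist_force: [-1.5, -0.5, 4.0]
opening: 32.4
```

```bash
python3 go.py 573.6 72.1 134
```

```text
clk 14.3 pos [572.5  71.7 128.5] yaw -26.7 F [-1.5 -0.5  4. ] T [-0.09  0.16  0.  ] open 32.4 j7 1.11
tilt [-0.02  -0.008 -1.   ]
local mm [ 0.7 -5.5  0.7] norm total [ 0.0024 -0.0184  0.0024] rows 0.11 turn/30 to yaw []
```

Request:
step_arm(targets="0 -0.008 0 0;0 -0.005 0 0;0 0 0 0;0 0 0 0;0 0 0 0;0 0 0 0;0 0 0 0;0 0 0 0")

```text
clock: 15.1
tool_pos: [572.5, 71.8, 132.0]
eef_rot: [0.693, -0.169, 0.157, -0.683]
wrist_force: [-0.6, 0.8, 1.5]
opening: 32.4
```

Request:
step_arm(targets="0 0 0 0;0 0 0 0;0 0 0 0;0 0 0 0;0 0 0 0;0 0 0 0;0 0 0 0;0 0 0 0", jaw=-1)

```text
clock: 15.9
tool_pos: [571.9, 72.0, 131.2]
eef_rot: [0.693, -0.17, 0.156, -0.683]
wrist_force: [0.7, 0.3, -0.6]
opening: 85.7
```

Request:
step_arm(targets="0 -0.05 0 0;0 -0.1 0 0;0 -0.12 0 0;0 -0.1 0 0;0 -0.05 0 0;0 0 0 0;0 0 0 0;0 0 0 0")

```text
clock: 16.7
tool_pos: [573.3, 72.8, 259.7]
eef_rot: [0.694, -0.171, 0.155, -0.682]
wrist_force: [0.8, -0.3, 0.4]
opening: 85.6
```

```bash
python3 go.py 568.6 -232 150 -11.3;python3 - <<'E'
from h import *
S=manip.read_camera("side");T=manip.read_camera("top")
cv2.imwrite("pics/g10.png",np.clip(np.hstack([crop(S["pixels"],255,170,40+25,70,8),crop(T["pixels"],210,210,35,70,8)])*1.4,0,255).astype(np.uint8))
E
```

```text
clk 16.7 pos [573.3  72.8 259.7] yaw -26.7 F [ 0.8 -0.3  0.4] T [-0.   -0.02  0.01] open 85.6 j7 1.04
tilt [-0.025 -0.01  -1.   ]
local mm [ 134.5  112.8 -272.3] norm total [ 0.4485  0.3761 -0.9077] rows 6.48 turn/30 to yaw [(-11.3, np.float64(-0.512))]
```

View pics/g10.png

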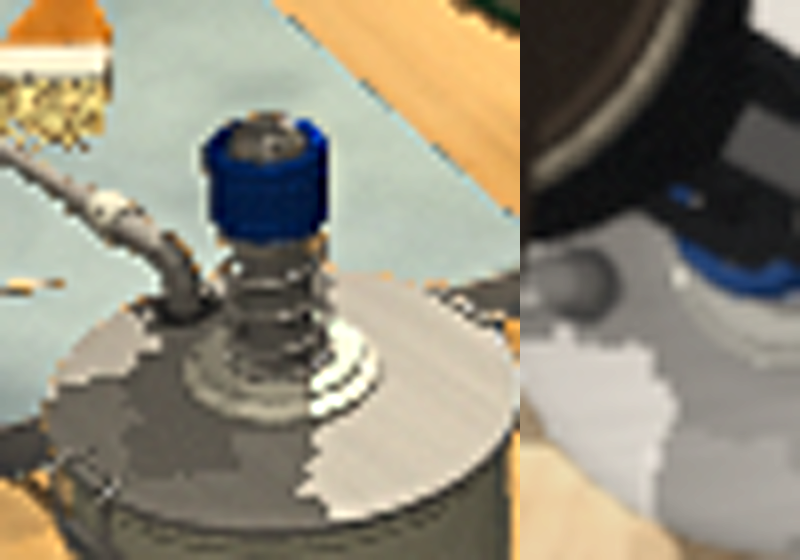

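The released spring stands on the collar, with the stem end showing inside the sleeve at (268,130). Next is the knob.

Request:
step_arm(targets="0.03 0 -0.08 -0.06;0.04 0.03 -0.14 -0.07;0.045 0.04 -0.15 -0.07;0.045 0.05 -0.15 -0.07;0.045 0.05 -0.15 -0.07;0.04 0.05 -0.14 -0.07;0.04 0.04 -0.1 -0.05;0.015 0.02 -0.03 -0.04")

```text
clock: 17.6
tool_pos: [556.6, -228.0, 168.6]
eef_rot: [0.709, -0.077, 0.053, -0.699]
wrist_force: [0.2, 1.8, -0.5]
opening: 85.3
```

```bash
python3 go.py 568.6 -232 120 -11.3;python3 - <<'E'
from h import *
T=manip.read_camera("top")
cv2.imwrite("pics/t11.png",np.clip(crop(T["pixels"],222,218,40,34,16)*1.6,0,255).astype(np.uint8))
E
```

```text
clk 17.6 pos [ 556.6 -228.   168.6] yaw -10.5 F [ 0.2  1.8 -0.5] T [ 0.02 -0.01  0.02] open 85.3 j7 1.89
tilt [-0.035 -0.01  -0.999]
local mm [14.1 48.2 -0.9] norm total [ 0.047   0.1607 -0.0031] rows 1.0 turn/30 to yaw [(-11.3, np.float64(0.025))]
```

View pics/t11.png

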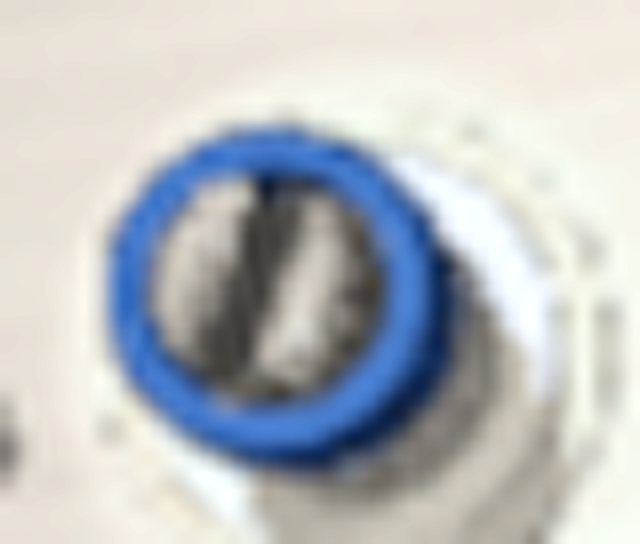

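```bash
python3 - <<'E'
from h import *
T=manip.read_camera("top"); S=manip.read_camera("side")
im=cv2.cvtColor(T["pixels"],cv2.COLOR_BGR2GRAY).astype(float)
print(im[228:244,230:248].astype(int))
pts=[]
for v in range(232,241):
    us=np.arange(233,244); # dark band
    c0=222+ (270-(v-229.5)*16*45/205*1 )/16 if 0 else 238.4-(v-230)*0.235
    sel=np.arange(int(round(c0))-2,int(round(c0))+3); w=np.clip(120-im[v,sel],0,None); 
    if w.sum()>0: pts.append((np.sum(w*sel)/w.sum(),v))
pts=np.array(pts); print(pts.round(2))
l=cv2.fitLine(pts.astype(np.float32),cv2.DIST_HUBER,0,.01,.01).ravel(); print(l)
a=onz(T,l[2]+3*l[0],l[3]+3*l[1],168);b=onz(T,l[2]-3*l[0],l[3]-3*l[1],168); d=a-b; print(np.degrees(np.arctan(d[1]/d[0])),(a+b)/2)
h=cv2.cvtColor(T["pixels"],cv2.COLOR_BGR2HSV); m=cv2.inRange(h,(95,110,50),(125,255,255)); m[:, :222]=0;m[:,262:]=0;m[:218]=0;m[255:]=0
cs,_=cv2.findContours(m,cv2.RETR_EXTERNAL,cv2.CHAIN_APPROX_NONE); c=max(cs,key=cv2.contourArea); e=cv2.fitEllipse(c); print(e,onz(T,*e[0],165))
z=lambda x,y:(222+(x+.5)/16-.5,218+(y+.5)/16-.5)
print("stem disc",onz(T,*z(265,292),168))
E
```

```text
[[143 124  96  79  71  73  76  62  51  51  58  64  68  72  66  77 123 151]
 [131  90  72  76  91 100 106  82  23  33  39  39  50  67  75  71  77 123]
 [107  71  74  75 113 128 129 103  34  47  57  76  76  63  71  74  62  76]
 [ 74  75  73  96 118 127 109  63  42  47  55 100  98  67  66  70  73  59]
 [ 74  79  86 125 131 126 105  47  42  43  65 101 102  71  54  71  78  68]
 [ 73  82 105 129 120 118 100  42  43  46  79 115 116  82  46  64  78  73]
 [ 68  78 113 129 111  98  81  43  42  61 100 125 117  86  60  51  67  77]
 [ 67  82 116 120 108  87  56  45  43  83 118 128 112  80  55  44  64  76]
 [ 64  81 120 112  93  80  48  46  45  93 128 129 102  64  43  42  65  77]
 [ 65  80 113 107  87  71  41  43  61 101 134 122  94  79  53  47  66  75]
 [ 71  59  98 103  69  50  42  41  81 116 138 122  84  72  53  52  68  70]
 [ 75  58  82  90  60  42  41  43 101 125 122 112  80  48  46  62  74  62]
 [ 69  68  55  64  59  43  42  51 103 110  95  88  67  52  57  71  74  56]
 [ 72  74  68  54  43  43  46  63  72  85  96  75  49  57  71  75  63  39]
 [ 99  72  75  68  56  65  64  59  52  42  59  62  61  71  76  67  45  23]
 [134  99  74  74  72  80  81  65  58  60  64  68  72  75  65  44  22  25]]
[[238.28 232.  ]
 [238.13 233.  ]
 [237.41 234.  ]
 [237.07 235.  ]
 [236.92 236.  ]
 [236.72 237.  ]
 [236.37 238.  ]
 [235.73 239.  ]
 [235.68 240.  ]]
[  0.3174763  -0.9482662 236.92426   236.       ]
-16.97522580414227 [569.3981618   72.97627895 168.        ]
((238.9557647705078, 236.1139373779297), (19.599380493164062, 20.235679626464844), 123.70984649658203) [569.58374714  70.24092043 165.        ]
stem disc [569.76167988  71.14783918 168.        ]
```

Request:
step_arm(targets="0.022 0.05 -0.001 0.02;0.022 0.06 -0.002 0;0.002 0.03 0 0;0 0 0 0;0 0 0 0;0 0 0 0;0 0 0 0;0 0 0 0")

```text
clock: 18.55
tool_pos: [572.1, -221.0, 123.9]
eef_rot: [0.707, -0.078, 0.054, -0.701]
wrist_force: [-0.1, 0.3, -0.1]
opening: 85.6
```

```bash
python3 go.py 568.6 -232 0 -11.3
```

```text
clk 18.55 pos [ 572.1 -221.   123.9] yaw -10.7 F [-0.1  0.3 -0.1] T [-0.01 -0.05 -0.  ] open 85.6 j7 1.9
tilt [-0.034 -0.006 -0.999]
local mm [  2.7 124.   -9.9] norm total [ 0.0089  0.4134 -0.033 ] rows 2.49 turn/30 to yaw [(-11.3, np.float64(0.02))]
```

Request:
step_arm(targets="0.006 0.06 -0.02 0.02;0 0.1 -0.01 0;0 0.1 0 0;0 0.05 0 0;0 0 0 0;0 0 0 0;0 0 0 0;0 0 0 0")

```text
clock: 19.35
tool_pos: [573.6, -232.9, 35.1]
eef_rot: [0.707, -0.078, 0.062, -0.7]
wrist_force: [-0.1, -0.3, 0.0]
opening: 85.9
```

```bash
python3 go.py 568.6 -232 5 -11.3
```

```text
clk 19.35 pos [ 573.6 -232.9   35.1] yaw -11.3 F [-0.1 -0.3  0. ] T [ 0.03 -0.03  0.03] open 85.9 j7 1.95
tilt [-0.023 -0.008 -1.   ]
local mm [-4.5 30.2  0.3] norm total [-0.0149  0.1007  0.001 ] rows 0.61 turn/30 to yaw [(-11.3, np.float64(-0.001))]
```

Request:
step_arm(targets="-0.012 0.025 0.001 0;0 0.03 0 0;0 0.025 0 0;0 0.015 0 0;0 0 0 0;0 0 0 0;0 0 0 0;0 0 0 0")

```text
clock: 20.15
tool_pos: [570.2, -232.2, 5.8]
eef_rot: [0.707, -0.077, 0.063, -0.7]
wrist_force: [-0.1, -0.3, 0.2]
opening: 85.5
```

```bash
python3 go.py 568.6 -232 5 -11.3;python3 - <<'E'
from h import *
S=manip.read_camera("side")
cv2.imwrite("pics/k1.png",np.clip(crop(S["pixels"],325,270,80,90,7)*1.4,0,255).astype(np.uint8)[:600])
E
```

```text
clk 20.15 pos [ 570.2 -232.2    5.8] yaw -11.3 F [-0.1 -0.3  0.2] T [-0.04 -0.02  0.01] open 85.5 j7 1.97
tilt [-0.021 -0.009 -1.   ]
local mm [-1.6  0.8 -0.1] norm total [-0.0053  0.0026 -0.0004] rows 0.04 turn/30 to yaw [(-11.3, np.float64(-0.001))]
```

View pics/k1.png

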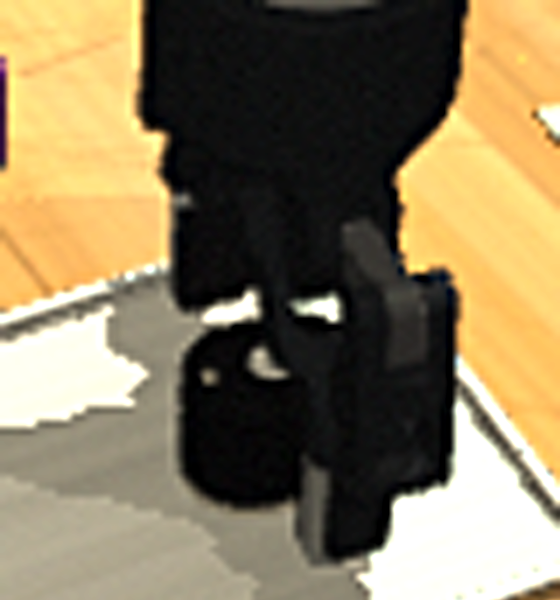

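The knob sits between the open fingers, with its dot at (210,377). I'll grip it.

Request:
step_arm(targets="-0.006 0 0 0;0 0 0 0;0 0 0 0;0 0 0 0;0 0 0 0;0 0 0 0;0 0 0 0;0 0 0 0", jaw=1, grip_force=80)

```text
clock: 21.0
tool_pos: [568.8, -231.9, 6.7]
eef_rot: [0.708, -0.076, 0.063, -0.7]
wrist_force: [-0.7, -0.4, 0.7]
opening: 33.0
```

```bash
python3 go.py 568.6 -232 5 -11.3
```

```text
clk 21.0 pos [ 568.8 -231.9    6.7] yaw -11.3 F [-0.7 -0.4  0.7] T [-0.04  0.05  0.01] open 33.0 j7 1.97
tilt [-0.019 -0.009 -1.   ]
local mm [-0.1  1.7 -0.1] norm total [-0.0005  0.0055 -0.0002] rows 0.03 turn/30 to yaw [(-11.3, np.float64(-0.0))]
```

Request:
step_arm(targets="0 -0.06 0 0;0 -0.12 0 0;0 -0.15 0 0;0 -0.15 0 0;0 -0.13 0 0;0 -0.06 0 0;0 0 0 0;0 0 0 0")

```text
clock: 21.8
tool_pos: [571.2, -229.4, 212.5]
eef_rot: [0.707, -0.078, 0.061, -0.7]
wrist_force: [-1.2, -0.3, -0.4]
opening: 32.9
```

```bash
python3 go.py 570 72.3 205 -16.5
```

```text
clk 21.8 pos [ 571.2 -229.4  212.5] yaw -11.3 F [-1.2 -0.3 -0.4] T [-0.   -0.01 -0.02] open 32.9 j7 1.87
tilt [-0.025 -0.008 -1.   ]
local mm [-60.3   5.2 295.7] norm total [-0.201   0.0174  0.9855] rows 6.04 turn/30 to yaw [(-16.5, np.float64(0.172))]
```

Request:
step_arm(targets="-0.02 0 0.08 0.02;-0.035 0 0.14 0.025;-0.04 0 0.15 0.025;-0.04 0 0.15 0.025;-0.04 0 0.15 0.025;-0.035 0 0.14 0.025;-0.02 0 0.09 0.02;-0.01 0 0.03 0.01")

```text
clock: 22.6
tool_pos: [559.7, 65.8, 194.9]
eef_rot: [0.706, -0.121, 0.091, -0.692]
wrist_force: [0.2, 0.3, -0.8]
opening: 32.4
```

Request:
step_arm(targets="0 0 0 0;0 0 0 0;0 0 0 0;0 0 0 0;0 0 0 0;0 0 0 0;0 0 0 0;0 0 0 0")

```text
clock: 23.4
tool_pos: [558.5, 58.4, 192.3]
eef_rot: [0.707, -0.125, 0.092, -0.69]
wrist_force: [-0.1, 0.5, 0.4]
opening: 32.9
```

```bash
python3 go.py 570 72.3 205 -16.5
```

```text
clk 23.4 pos [558.5  58.4 192.3] yaw -17.7 F [-0.1  0.5  0.4] T [ 0.06 -0.05 -0.09] open 32.9 j7 1.24
tilt [-0.049 -0.016 -0.999]
local mm [  6.2 -13.4  16.3] norm total [ 0.0207 -0.0448  0.0544] rows 0.44 turn/30 to yaw [(-16.5, np.float64(-0.038))]
```

Request:
step_arm(targets="0.012 -0.01 0.03 -0.02;0.01 0 0.022 -0.015;0 0 0 0;0 0 0 0;0 0 0 0;0 0 0 0;0 0 0 0;0 0 0 0")

```text
clock: 24.2
tool_pos: [570.7, 73.3, 194.8]
eef_rot: [0.708, -0.117, 0.084, -0.692]
wrist_force: [0.3, 0.3, -0.7]
opening: 32.9
```

```bash
python3 go.py 570 72.3 205 -16.5;python3 - <<'E'
from h import *
S=manip.read_camera("side");T=manip.read_camera("top")
cv2.imwrite("pics/k2.png",np.clip(np.hstack([crop(S["pixels"],260,150,50,65,8),crop(T["pixels"],215,200,50,65,8)])*1.4,0,255).astype(np.uint8))
E
```

```text
clk 24.2 pos [570.7  73.3 194.8] yaw -16.4 F [ 0.3  0.3 -0.7] T [-0.03 -0.06  0.03] open 32.9 j7 1.24
tilt [-0.049 -0.016 -0.999]
local mm [ -0.8 -10.2  -1.5] norm total [-0.0027 -0.0339 -0.0049] rows 0.21 turn/30 to yaw [(-16.5, np.float64(0.002))]
```

View pics/k2.png

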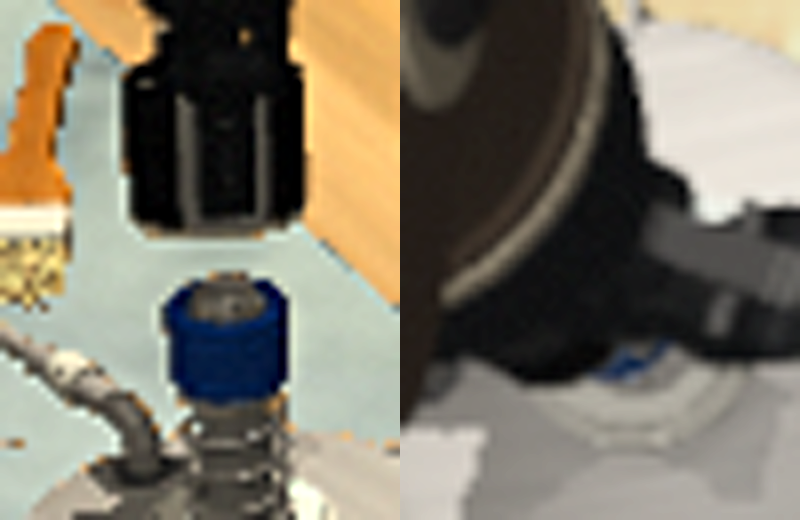

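Request:
step_arm(targets="0.004 0.01 -0.004 0;0 0.02 0 0;0 0.02 0 0;0 0.01 0 0;0 0.004 0 0;0 0 0 0;0 0 0 0;0 0 0 0")

```text
clock: 25.1
tool_pos: [570.3, 71.1, 173.4]
eef_rot: [0.708, -0.118, 0.084, -0.692]
wrist_force: [0.5, -0.4, -0.7]
opening: 32.8
```

```bash
python3 go.py 571.2 71.6 165 -16.5;python3 - <<'E'
from h import *
S=manip.read_camera("side")
cv2.imwrite("pics/k3.png",np.clip(crop(S["pixels"],265,155,45,45,12)*1.4,0,255).astype(np.uint8))
E
```

```text
clk 25.1 pos [570.3  71.1 173.4] yaw -16.5 F [ 0.5 -0.4 -0.7] T [ 0.05 -0.06 -0.02] open 32.8 j7 1.26
tilt [-0.05  -0.016 -0.999]
local mm [1.1 8.3 1. ] norm total [0.0038 0.0276 0.0032] rows 0.17 turn/30 to yaw [(-16.5, np.float64(0.002))]
```

View pics/k3.png

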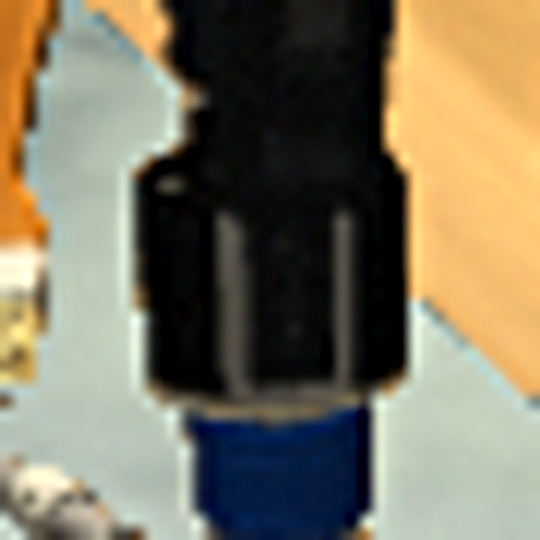

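Request:
step_arm(targets="0.003 0.004 0.002 0;0 0.006 0 0;0 0.006 0 0;0 0.006 0 0;0 0.003 0 0;0 0 0 0;0 0 0 0;0 0 0 0")

```text
clock: 25.95
tool_pos: [571.9, 72.0, 166.3]
eef_rot: [0.707, -0.117, 0.085, -0.692]
wrist_force: [0.4, -0.1, 1.4]
opening: 33.0
```

```bash
python3 go.py 571.2 71.6 160 -16.5
```

```text
clk 25.95 pos [571.9  72.  166.3] yaw -16.4 F [ 0.4 -0.1  1.4] T [ 0.09 -0.03  0.02] open 33.0 j7 1.26
tilt [-0.047 -0.015 -0.999]
local mm [-0.3  6.3 -0.4] norm total [-0.0011  0.0211 -0.0012] rows 0.13 turn/30 to yaw [(-16.5, np.float64(0.002))]
```

Request:
step_arm(targets="0 0.005 0 0;0 0.006 0 0;0 0.006 0 0;0 0.005 0 0;0 0 0 0;0 0 0 0;0 0 0 0;0 0 0 0")

```text
clock: 26.75
tool_pos: [572.8, 72.4, 160.8]
eef_rot: [0.707, -0.116, 0.086, -0.693]
wrist_force: [0.3, 0.7, 4.3]
opening: 32.8
```

```bash
python3 go.py 571.2 71.6 160 -16.5
```

```text
clk 26.75 pos [572.8  72.4 160.8] yaw -16.4 F [0.3 0.7 4.3] T [0.13 0.13 0.  ] open 32.8 j7 1.26
tilt [-0.044 -0.013 -0.999]
local mm [-1.3  0.9 -1.2] norm total [-0.0043  0.003  -0.004 ] rows 0.04 turn/30 to yaw [(-16.5, np.float64(0.003))]
```

Request:
step_arm(targets="-0.002 0.007 -0.001 0;0 0.008 0 0;0 0.008 0 0;0 0.006 0 0;0 0.004 0 0;0 0 0 0;0 0 0 0;0 0 0 0")

```text
clock: 27.55
tool_pos: [572.8, 72.3, 154.7]
eef_rot: [0.706, -0.115, 0.087, -0.694]
wrist_force: [-2.0, 0.4, 9.2]
opening: 32.6
```

```bash
python3 go.py 571.2 71.6 147.5 -16.5;python3 - <<'E'
from h import *
S=manip.read_camera("side")
cv2.imwrite("pics/k4.png",np.clip(crop(S["pixels"],265,165,45,45,12)*1.4,0,255).astype(np.uint8))
E
```

```text
clk 27.55 pos [572.8  72.3 154.7] yaw -16.4 F [-2.   0.4  9.2] T [0.08 0.41 0.02] open 32.6 j7 1.27
tilt [-0.041 -0.011 -0.999]
local mm [-1.1  7.3 -0.9] norm total [-0.0035  0.0244 -0.0032] rows 0.15 turn/30 to yaw [(-16.5, np.float64(0.003))]
```

View pics/k4.png

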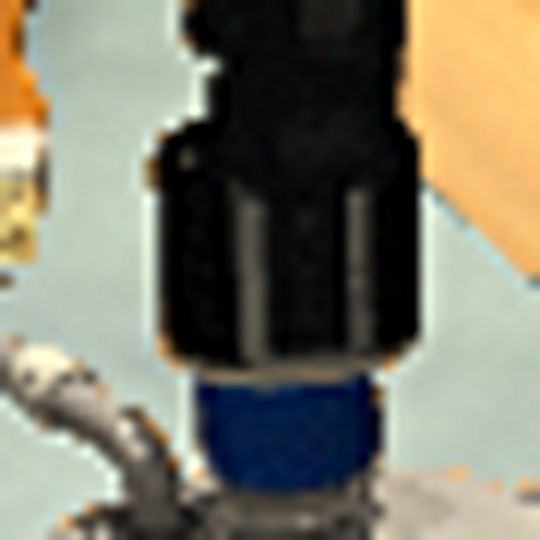

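Request:
step_arm(targets="-0.003 0.008 -0.001 0;0 0.009 0 0;0 0.009 0 0;0 0.007 0 0;0 0.003 0 0;0 0 0 0;0 0 0 0;0 0 0 0")

```text
clock: 28.4
tool_pos: [572.6, 72.2, 151.0]
eef_rot: [0.704, -0.113, 0.088, -0.695]
wrist_force: [-3.6, 0.6, 10.2]
opening: 32.6
```

```bash
python3 go.py 571.2 71.6 147.5 -16.5
```

```text
clk 28.4 pos [572.6  72.2 151. ] yaw -16.4 F [-3.6  0.6 10.2] T [ 0.09  0.58 -0.06] open 32.6 j7 1.27
tilt [-0.037 -0.007 -0.999]
local mm [-1.1  3.6 -0.9] norm total [-0.0036  0.0119 -0.003 ] rows 0.08 turn/30 to yaw [(-16.5, np.float64(0.003))]
```

Request:
step_arm(targets="-0.003 0.009 -0.001 0;-0.002 0.009 0 0;0 0.009 0 0;0 0.009 0 0;0 0.009 0 0;0 0.009 0 0;0 0.008 0 0;0 0.008 0 0")

```text
clock: 29.2
tool_pos: [572.8, 72.3, 146.2]
eef_rot: [0.701, -0.111, 0.091, -0.699]
wrist_force: [-8.5, -0.8, 24.8]
opening: 32.6
```

```bash
python3 go.py 571.2 71.6 147.5 -16.5
```

```text
clk 29.2 pos [572.8  72.3 146.2] yaw -16.4 F [-8.5 -0.8 24.8] T [-0.1   1.81  0.03] open 32.6 j7 1.28
tilt [-0.028  0.002 -1.   ]
local mm [-1.4 -1.3 -1.1] norm total [-0.0046 -0.0042 -0.0037] rows 0.04 turn/30 to yaw [(-16.5, np.float64(0.002))]
```

Request:
step_arm(targets="-0.004 0.004 -0.001 0.1;-0.003 0.004 0 0.15;0 0.005 0 0.15;0 0.005 0 0.15;0 0.005 0 0.15;0 0.005 0 0.15;0 0.005 0 0.15;0 0.005 0 0.15")

```text
clock: 30.0
tool_pos: [573.4, 73.3, 146.4]
eef_rot: [-0.635, 0.318, -0.304, 0.635]
wrist_force: [-4.9, 0.2, 18.3]
opening: 32.9
```

```bash
python3 go.py 571.2 71.6 147.5 -68.5
```

```text
clk 30.0 pos [573.4  73.3 146.4] yaw -52.2 F [-4.9  0.2 18.3] T [0.19 0.99 0.09] open 32.9 j7 0.75
tilt [-0.018  0.01  -1.   ]
local mm [-0.1 -1.1 -2.8] norm total [-0.0002 -0.0037 -0.0094] rows 0.06 turn/30 to yaw [(-68.5, np.float64(0.543))]
```

Request:
step_arm(targets="-0.002 0.005 -0.002 0.13;0 0.005 0 0.15;0 0.005 0 0.15;0 0.005 0 0.15;0 0.005 0 0.15;0 0.005 0 0.1;0 0.005 0 0;0 0.004 0 0")

```text
clock: 30.8
tool_pos: [572.4, 73.2, 146.4]
eef_rot: [-0.547, 0.455, -0.438, 0.55]
wrist_force: [-5.7, 1.1, 15.4]
opening: 32.7
```

```bash
python3 go.py 571.2 71.6 147.5 -68.5
```

```text
clk 30.8 pos [572.4  73.2 146.4] yaw -78.3 F [-5.7  1.1 15.4] T [0.17 0.98 0.2 ] open 32.7 j7 0.36
tilt [-0.017  0.018 -1.   ]
local mm [ 1.3 -1.1 -1.5] norm total [ 0.0042 -0.0037 -0.0049] rows 0.04 turn/30 to yaw [(-68.5, np.float64(-0.327))]
```

Request:
step_arm(targets="0 -0.004 0 0;0 -0.006 0 0;0 -0.008 0 0;0 -0.008 0 0;0 -0.006 0 0;0 0 0 0;0 0 0 0;0 0 0 0")

```text
clock: 31.6
tool_pos: [572.3, 72.7, 158.9]
eef_rot: [-0.547, 0.455, -0.437, 0.55]
wrist_force: [-1.5, 0.7, 6.1]
opening: 32.9
```

```bash
python3 go.py 571.2 71.6 159.6 -68.5
```

```text
clk 31.6 pos [572.3  72.7 158.9] yaw -78.3 F [-1.5  0.7  6.1] T [0.09 0.12 0.07] open 32.9 j7 0.36
tilt [-0.016  0.02  -1.   ]
local mm [ 0.8 -0.7 -1.3] norm total [ 0.0027 -0.0024 -0.0043] rows 0.03 turn/30 to yaw [(-68.5, np.float64(-0.326))]
```

Request:
step_arm(targets="0 -0.004 0 0;0 -0.004 0 0;0 -0.004 0 0;0 -0.004 0 0;0 -0.004 0 0;0 -0.004 0 0;0 -0.004 0 0;0 -0.004 0 0")

```text
clock: 32.4
tool_pos: [572.0, 72.6, 160.4]
eef_rot: [0.549, -0.454, 0.438, -0.548]
wrist_force: [4.8, 0.6, -11.7]
opening: 32.7
```

```bash
python3 go.py 571.2 71.6 159.6 -68.5
```

```text
clk 32.4 pos [572.   72.6 160.4] yaw -78.2 F [  4.8   0.6 -11.7] T [ 0.14 -1.36  0.02] open 32.7 j7 0.35
tilt [-0.019  0.013 -1.   ]
local mm [ 0.8  0.8 -0.9] norm total [ 0.0028  0.0027 -0.0031] rows 0.03 turn/30 to yaw [(-68.5, np.float64(-0.325))]
```

Pulling up with about 12 N, the knob holds at about 57 mm above the collar, so it is locked. I'll relax the pull, release and withdraw.

Request:
step_arm(targets="0 0.003 0 0;0 0 0 0;0 0 0 0;0 0 0 0;0 0 0 0;0 0 0 0;0 0 0 0;0 0 0 0")

```text
clock: 33.2
tool_pos: [572.2, 72.7, 160.1]
eef_rot: [0.549, -0.454, 0.438, -0.548]
wrist_force: [1.9, 1.0, -0.7]
opening: 32.5
```

Request:
step_arm(targets="0 0 0 0;0 0 0 0;0 0 0 0;0 0 0 0;0 0 0 0;0 0 0 0;0 0 0 0;0 0 0 0", jaw=-1)

```text
clock: 34.0
tool_pos: [570.9, 71.7, 159.6]
eef_rot: [0.55, -0.455, 0.438, -0.547]
wrist_force: [0.2, 0.7, -0.3]
opening: 85.3
```

Request:
step_arm(targets="0 -0.05 0 0;0 -0.1 0 0;0 -0.12 0 0;0 -0.12 0 0;0 -0.08 0 0;0 -0.03 0 0;0 0 0 0;0 0 0 0")

```text
clock: 34.8
tool_pos: [573.6, 68.4, 319.9]
eef_rot: [0.549, -0.455, 0.439, -0.547]
wrist_force: [0.1, -0.3, -0.4]
opening: 85.5
```

```bash
python3 go.py 450 -150 300 ;python3 - <<'E'
from h import *
S=manip.read_camera("side")
cv2.imwrite("pics/f1.png",np.clip(crop(S["pixels"],255,155,60,75,8)*1.4,0,255).astype(np.uint8))
E
```

```text
clk 34.8 pos [573.6  68.4 319.9] yaw -78.4 F [ 0.1 -0.3 -0.4] T [-0.   -0.02  0.02] open 85.5 j7 0.24
tilt [-0.02   0.012 -1.   ]
local mm [ 189.5   19.8 -164.6] norm total [ 0.6315  0.066  -0.5486] rows 5.03 turn/30 to yaw []
```

View pics/f1.png

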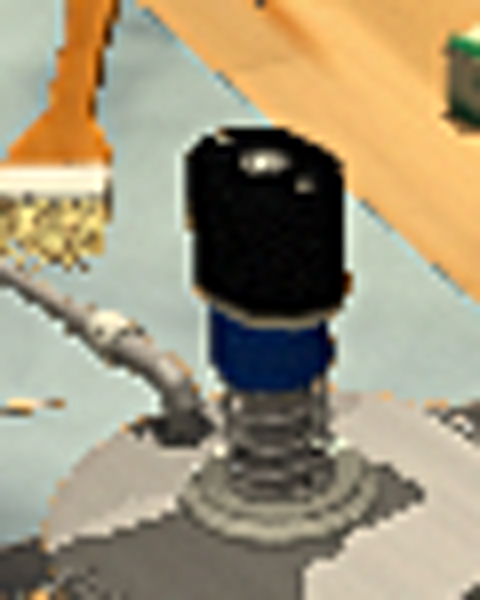

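The knob stays on upright over the spring, top hole at (265,160) in the crop. I'll move clear and check the height from both views.

Request:
step_arm(targets="0.08 0 -0.07 0;0.1 0 -0.09 0;0.1 0 -0.09 0;0.1 0 -0.09 0;0.1 0 -0.09 0;0.05 0 -0.04 0;0 0 0 0;0 0 0 0")

```text
clock: 35.65
tool_pos: [459.0, -119.2, 309.7]
eef_rot: [0.555, -0.458, 0.434, -0.542]
wrist_force: [0.3, 0.7, -0.3]
opening: 85.3
```

```bash
python3 - <<'E'
from h import *
S=manip.read_camera("side");T=manip.read_camera("top")
def hole(c,u0,v0,w,h):
    g=cv2.cvtColor(c["pixels"],cv2.COLOR_BGR2GRAY)[v0:v0+h,u0:u0+w].astype(float); return g
cv2.imwrite("pics/f2.png",np.clip(np.hstack([crop(S["pixels"],275,168,26,36,15),crop(T["pixels"],224,218,26,36,15)])*1.4,0,255).astype(np.uint8))
cv2.imwrite("pics/f3.png",S["pixels"]); np.save("f",0)
print("expected hole top z=98+57+38=193:",proj(S,(570,72.3,193)),proj(T,(570,72.3,193)))
E
```

```text
expected hole top z=98+57+38=193: [286.79375208 174.80797982] [234.84987364 233.78053654]
```

View pics/f2.png

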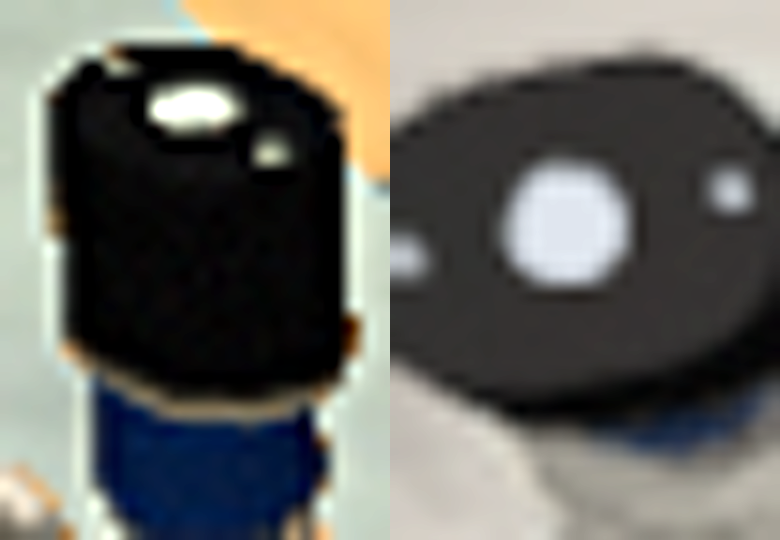

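View pics/f3.png

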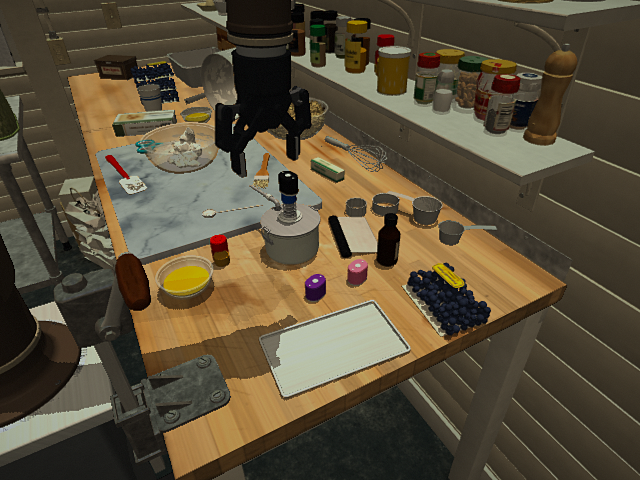

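```bash
python3 - <<'E'
from h import *
S=manip.read_camera("side");T=manip.read_camera("top")
print(tri(T,(235.2,232.4),S,(287.5,174.6)))
print(manip.observe()["joint_vel"].round(3)); print(manip.finish_job())
E
```

```text
(array([571.79582365,  71.9036162 , 193.22632115]), np.float64(0.6450748678769084))
[-0.002 -0.001  0.003 -0.002  0.002  0.     0.002]
the job is handed in; nothing more can be done
None
```

The spring is on the collar and the push knob is locked on the stem over it. I handed the job in at about 36 s of the 72 s allowed, and no verdict is reported.

- **Spring:** The tail went into the slot without needing a twist. I pressed the spring onto the collar with about 4 N, let go, and pictures showed it standing on the collar with the stem end inside the sleeve.
- **Knob:** I pressed it down until it bottomed, with a wrist force of about 25 N. I turned the gripper 62° clockwise to the stop, then let the knob come up. A test pull of about 12 N did not lift it off.
- **Final check:** From both cameras the knob's top centre is at (571.8, 71.9, 193.2). That puts its underside about 57.2 mm above the collar, as it should be with the plunger up, and about 2 mm from my estimate of the stem axis. It looks upright.
- **Everything else:** The arm was clear and at rest. The red-capped jar, brown bottle and pink and purple look-alikes appear unmoved.
- **Disagreements:** My estimates of the stem axis differed by about 2 mm between views. The slot angle came out between -10° and -17°, and I used -16.5°, which fitted.
- **Not measured directly:** I did not measure the plunger's lift or the knob's tilt.

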